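# Set the die stock on the mandrel's stud

### The arm

A 7-joint arm with a two-finger parallel gripper is mounted at the origin on the work surface. World frame = base frame: x ahead of the robot, y to its left, z up, the work surface at z = 0. Lengths are in m, angles in rad, forces in N, time in s.
With the tool pointing down it reaches from about 0.4 to 0.85 m from the base axis. Payload 10.4 kg.
Tool frame: the origin (TCP) lies between the finger pads; the fingertips stand 11 mm ahead of it and the grasp point (between the pads) lies 8 mm behind it; x points along the fingers, y is the direction in which the jaws open and shut, and the axes are right-handed (so a half turn about x gives the same grasp; the last joint's range is limited). The gripper opens to 87 mm and grips with 3 to 60 N. Pads are 19 mm wide; open, the fingers measure 117 mm over their backs; the gripper's body (75 mm by 190 mm) begins 51 mm behind the grasp point.
Start: joints at [1.252, 0.332, -0.065, 1.46, 0.022, 1.35, -0.088], TCP at [0.182, -0.598, 0.234] pointing down, gripper open.
Joint ranges: [-2.6, 2.6], [-0.5, 2.12], [-1.47, 1.34], [0.16, 2.42], [-1.27, 4.41], [0.06, 2.06], [-2.6, 2.6]. Speed limits (rad/s): [2.22, 2.22, 2.79, 2.79, 3.14, 3.14, 3.14].

### API

Orientations are given as a unit quaternion [x, y, z, w].
In Python, from bench import r, cams, ticket gives the robot as it stands. The module is installed in compiled form; this text tells all that it offers.
- The arm moves only by the tool drive_tool, never from a script. Its argument "moves" is text: rows parted by semicolons, each of 5 numbers parted by spaces: the shift along the world's x, y, z in m, then the turn about the world's z in degrees, then the closure, from 0 (fully open) to 1 (shut). In form: x y z twist grip; .... A call has 1 to 20 rows; each row shifts and turns the commanded pose from where the row before left it; what a row does not reach is not made up. A row lasts 1/8 s, in which the tool goes at most 62.5 mm and 10.7 degrees, less where a joint would pass 70% of its speed; a pose out of reach is approached as far as the arm can. A call is refused whole if a number of a shift passes 0.0625 or a number of a turn 10.7, either way. A call with a gripper value outside its range is refused whole. The fingers move at their own pace and stop on an object; "newtons" is the grip in N (left out, the last holds). Time passes only in rows, so rows that do not move let the fingers close. It gives the time, the measured TCP pose, the force and the opening at its end, in the units of the state.
- r.read_state(): the state, without advancing time (a new reading comes with each control period).
- cams.camera(name): name is "scene" or "top" or "wrist"; returns a dict with "color" (480x640x3 uint8, red, green, blue), "fx", "fy", "cx", "cy" (pixels), "extrinsics" (4x4, takes a point from camera to world coordinates). Camera axes: x right, y down, z forward; pixel columns grow to the right and rows downward; lengths in m; the calibration is good to about 2 mm. A picture is of the moment at which its call begins. There is no depth.
- ticket.close_job(): hands the job in, once; it reports no verdict.
The state is a dict: "time": time; "joint_positions": joint angles; "joint_vel": joint speeds; "joint_torque": joint torques, N m; "ee_pos": TCP position; "eef_rot": TCP orientation; "ft_force": force on the tool from outside, world axes, zero at the start; "torque": the same for the moment, N m; "width": finger opening in m.
Only numpy, scipy, OpenCV 4.12 (cv2) and the standard library are available. Lean on these libraries where they do the work, as an engineer would, in place of code of your own. Each camera call takes 0.05 s, during which the arm holds its last target.

### The job

Get the job ready for thread cutting: turn the mandrel that sits between the bench centres until its stud points straight up. Then pick up the die stock (the two-handled tool with a round eye through its head), hang it by its eye over the stud and lower it until it lies flat on the stud's shoulder before you let go. Leave the oil bottle, the tap wrench and the tray undisturbed.

Things in the scene. Friction and masses are not known exactly. Their poses are not given: they have to be found in the camera images.
- mandrel (a joint): Turning angle of the steel mandrel between the bench centres (rad). 0: the stud points straight up. Positive: the stud leans towards the +x axis of the mandrel_axis frame at its zero (the bed's own +x, across the bed); it starts leaning 0.7 to 1.3 rad that way. It turns from -1.5 to 1.5, is stiff (about 0.25 N m of friction, some 3.5 N at the stud), has no spring and stays where it is left.
- centres: Blue painted bench centres, fixed to the table, at any yaw: a flat bed 90 x 280 x 22 mm (x, y, z) with two end stocks 35 mm thick, 60 mm wide and 140 mm high, whose inner faces are 205 mm apart. Origin: centre of the bed's underside, on the table; y runs along the mandrel, z up. The mandrel's axis is parallel to y, 110 mm above the origin.
- mandrel_axis (a point): Point on the mandrel's turning axis, mid-way between the stocks, 110 mm above the table. The mandrel is a steel bar 26 mm thick and 176 mm long with a hub 48 mm thick and 44 mm long at its middle. The frame turns with the mandrel: y along the axis, z along the stud.
- stud_seat (a point): Centre of the flat shoulder (34 mm across) at the foot of the stud, 45 mm from the mandrel's axis; z points along the stud, y along the mandrel. Above it the plain steel stud is 12 mm thick and 40 mm long, tapering over its last 6 mm to 6 mm.
- stud_tip (a point): Tip of the stud, on its centre line, 85 mm from the mandrel's axis (195 mm above the table when the stud is up); same axes as stud_seat.
- die_stock_center (a point): Centre of the die stock's head, half-way up (10 mm above its underside), on the axis of its eye. Dark steel head 48 x 42 x 20 mm (x, y, z) with a round 20 mm eye through it along z; two round handles, 11 to 13 mm thick, stick out along +x and -x, 186 mm over all, at mid height. It is alike both ways round and lies flat on the table at any yaw, 0.2 to 0.4 kg; balanced about its eye. The two 48 mm long flat sides facing +y and -y are 42 mm apart and are good to grip.
- oil_bottle_center (a point): Bystander: white bottle with a black cap, 54 mm thick, 130 mm high, standing; the point is half-way up.
- tap_wrench_center (a point): Bystander: plain dark steel tap wrench without an eye, a 150 mm bar 11 mm thick along x with a 34 x 20 x 20 mm block at its middle, lying on the table; the point is at the block's centre.
- stud_tray: Bystander: grey plastic tray with steel studs in it, 100 x 140 x 35 mm, fixed to the table; origin at the centre of its underside.
Things that resemble listed ones, but are neither listed nor needed, are in the scene too. What is shaped like the part that bears die_stock_center but orange or purple is not meant.

How it is judged:
On the way, in this order (a step that is already met when the one before it is completed fails the run):
1. the stud points up (within 8 degrees) while the die stock still lies where it was (value of joint mandrel between -0.14 and 0.14 rad and distance of die_stock_center from where it was at the start of the episode below 0.03 m), for 0.3 s.
2. the die stock, still held by the fingers, is lowered over the stud to within 12 mm of the shoulder (value of joint mandrel between -0.14 and 0.14 rad and x of die_stock_center in the frame of stud_seat between -0.006 and 0.006 m and y of die_stock_center in the frame of stud_seat between -0.006 and 0.006 m and z of die_stock_center in the frame of stud_seat between 0.005 and 0.022 m and contact force between the fingers and die_stock above 0.5 N), for 0.05 s.
At the end, for the whole second after the job is handed in: The stud points up within 0.14 rad (8 degrees); the die stock is threaded on it, its eye's axis within about 6 mm of the stud's, lying flat (within 0.15 rad) on the shoulder with its centre 6 to 14 mm above it, resting on the mandrel and still (value of joint mandrel between -0.14 and 0.14 rad and x of die_stock_center in the frame of stud_seat between -0.006 and 0.006 m and y of die_stock_center in the frame of stud_seat between -0.006 and 0.006 m and z of die_stock_center in the frame of stud_seat between 0.006 and 0.014 m and angle between the z axis of die_stock_center and the z axis of stud_seat, either way round below 0.15 rad and contact force between die_stock and mandrel above 0.3 N and linear speed of die_stock below 0.02 m/s); the robot touches nothing.
It fails at once if the oil bottle is moved more than 30 mm or knocked over (distance of oil_bottle_center from where it was at the start of the episode above 0.03 m or angle between oil_bottle_center's own z axis and vertical above 0.4 rad).
It fails at once if the tap wrench is moved more than 30 mm (distance of tap_wrench_center from where it was at the start of the episode above 0.03 m).
It fails at once if the tray is pushed with more than 10 N by the arm (contact force between stud_tray and the arm above 10 N).
It fails at once if the tray is pushed with more than 10 N by the fingers (contact force between stud_tray and the fingers above 10 N).
It also fails if it takes over 58 s, if anything falls off the work surface, if the arm or the gripper's body presses on something with over 40 N, if the wrist force passes 120 N, or if a joint passes its speed limit or range.

## Working session

There is one attempt and no reset: what is moved stays moved. The work goes in short steps, Python scripts to look and compute and a tool call to move; the robot and the scene stay as the last step left them, time stands still between calls to the robot, and variables do not carry over. Pictures are saved under pics/ and viewed, and the job is handed in when it is done.

Besides the shell and the picture viewer there is one more tool, called after "Emit:" as name(argument=value, ...) on one line, values as JSON. drive_tool: Moves the arm, as the interface text tells. Its arguments: {"type":"object","properties":{"moves":{"type":"string"},"newtons":{"type":"number"}},"required":["moves"]}

```bash
mkdir -p pics
cat > h.py <<'E'
import numpy as np, cv2
from bench import r, cams, ticket
def snap(n,f):
    c=cams.camera(n); cv2.imwrite(f'pics/{f}.png',cv2.cvtColor(c['color'],cv2.COLOR_RGB2BGR))
    np.savez(f'pics/{f}.npz',K=[c['fx'],c['fy'],c['cx'],c['cy']],E=c['extrinsics']); return c
def ld(f):
    d=np.load(f'pics/{f}.npz'); return d['K'],d['E']
def onz(f,uv,z):
    K,E=ld(f); d=E[:3,:3]@np.array([(uv[0]-K[2])/K[0],(uv[1]-K[3])/K[1],1]); o=E[:3,3]
    return o+d*(z-o[2])/d[2]
def proj(f,p):
    K,E=ld(f); q=E[:3,:3].T@(np.array(p)-E[:3,3]); return K[0]*q[0]/q[2]+K[2],K[1]*q[1]/q[2]+K[3]
def tri(obs):
    A=np.zeros((3,3));b=np.zeros(3)
    for f,uv in obs:
        K,E=ld(f); d=E[:3,:3]@np.array([(uv[0]-K[2])/K[0],(uv[1]-K[3])/K[1],1]); d/=np.linalg.norm(d)
        M=np.eye(3)-np.outer(d,d); A+=M;b+=M@E[:3,3]
    return np.linalg.solve(A,b)
def crop(f,u,v,w,h,s,out):
    im=cv2.imread(f'pics/{f}.png')[v:v+h,u:u+w]; cv2.imwrite(f'pics/{out}.png',cv2.resize(im,None,fx=s,fy=s,interpolation=cv2.INTER_CUBIC))
E
python3 - <<'E'
from h import *
for n in ['scene','top','wrist']:
    snap(n,n+'0'); K,E=ld(n+'0'); print(n,K,E.round(3).tolist())
print(r.read_state())
E
```

```text
scene [525.95593102 525.95593102 319.5216276  243.36942262] [[0.79, 0.46, -0.405, 1.048], [0.613, -0.598, 0.517, -0.671], [-0.005, -0.657, -0.754, 1.117], [0.0, 0.0, 0.0, 1.0]]
top [442.11565431 442.11565431 317.4550242  237.97885307] [[0.024, -0.995, 0.093, 0.426], [-0.999, -0.021, 0.033, -0.019], [-0.031, -0.093, -0.995, 1.152], [0.0, 0.0, 0.0, 1.0]]
wrist [358.37208207 358.37208207 314.20850414 239.48161041] [[0.292, -0.915, -0.279, 0.259], [-0.957, -0.279, -0.085, -0.575], [-0.0, 0.291, -0.957, 0.384], [0.0, 0.0, 0.0, 1.0]]
{'time': 0.15, 'joint_positions': array([ 1.25240445,  0.33269769, -0.06469782,  1.4606898 ,  0.02156498,
        1.34989118, -0.08848541]), 'joint_vel': array([-9.56574970e-04, -2.24488815e-03,  1.65201804e-03, -3.28005721e-03,
       -1.30406595e-03, -3.49022614e-05,  3.54362712e-04]), 'joint_torque': array([ 9.46994951e-04, -6.23629332e+01,  2.48352421e-02, -3.90142322e+01,
       -6.13087323e-02,  3.71788186e-02,  7.96101949e-05]), 'ee_pos': array([ 0.18212364, -0.59761101,  0.23298278]), 'eef_rot': array([-0.69933211, -0.10455142,  0.69944062, -0.10385769]), 'ft_force': array([ 0.50685697, -0.06248994, -0.45096254]), 'torque': array([ 0.01837545, -0.00321897,  0.01976925]), 'width': 0.08697168341463012}
```

View pics/scene0.png

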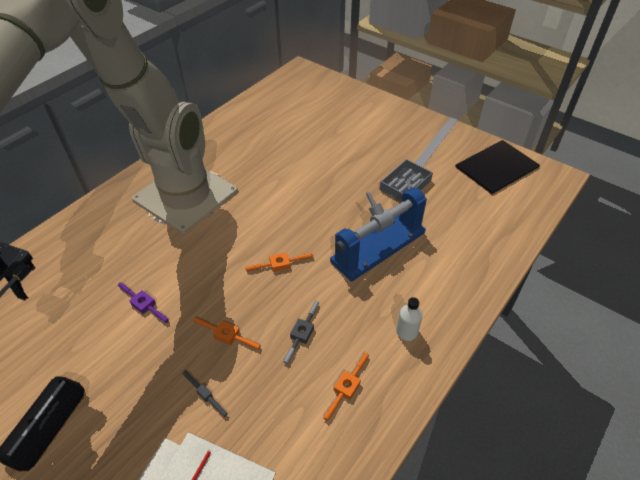

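View pics/top0.png

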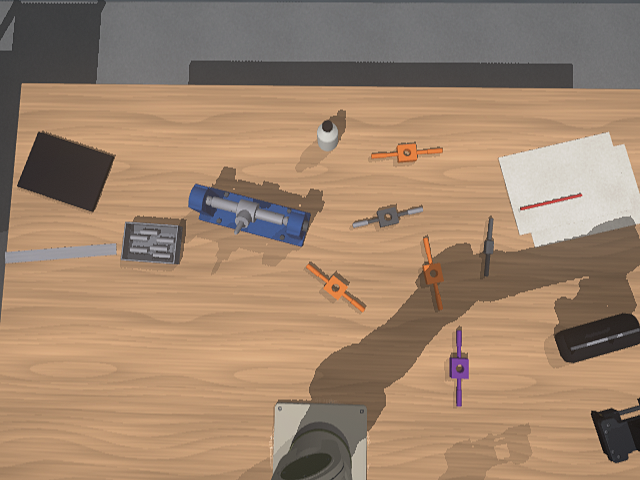

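View pics/wrist0.png

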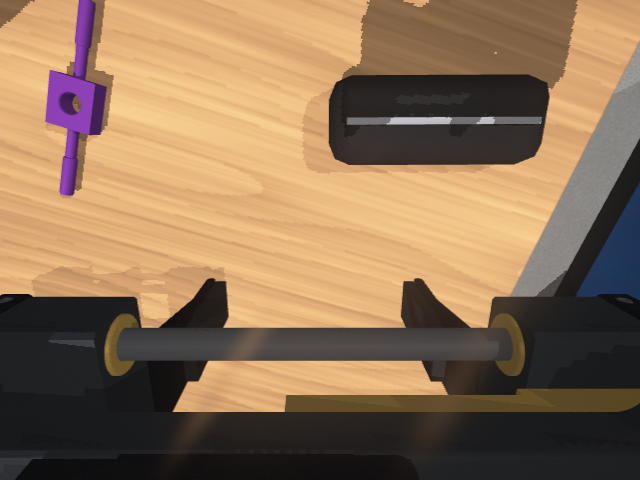

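The die-stock candidates in the top view are orange at (406,153), (335,287) and (432,273), purple at (459,368), and dark steel at (388,216). The dark bar at (488,248) has a smaller block and is the tap wrench. Only the one at (388,216), which is (302,331) in the scene view, is dark and has an eye. I'll confirm that in enlarged crops.

Run:
```python
from h import *
crop('top0',340,170,170,120,4.5,'c1'); crop('top0',180,165,140,95,5.5,'c2'); crop('scene0',320,180,120,100,6,'c3'); crop('scene0',270,290,70,80,7,'c4')
```

```text
(no output)
```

View pics/c1.png

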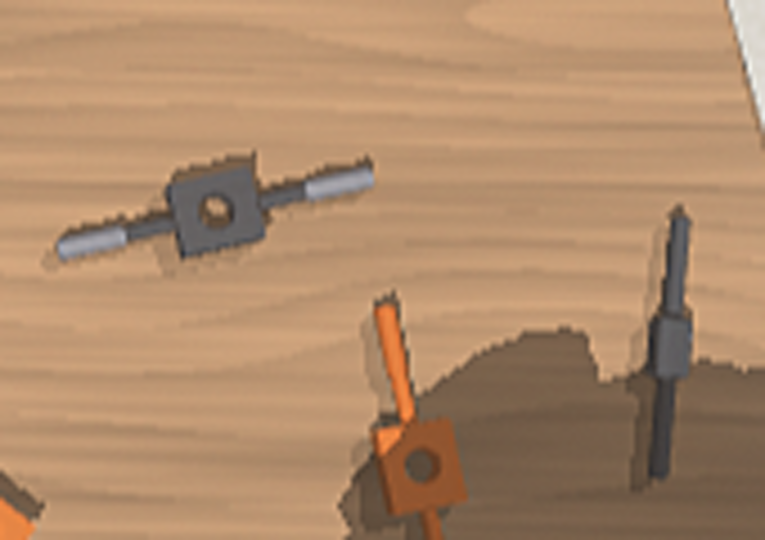

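View pics/c2.png

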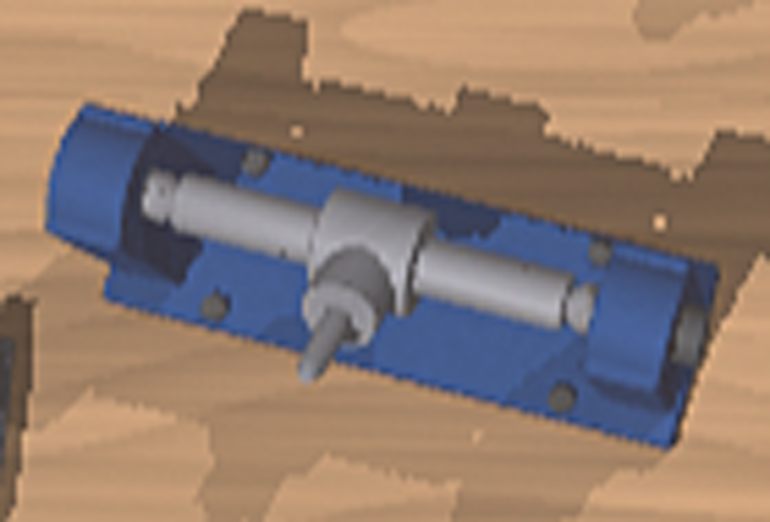

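View pics/c3.png

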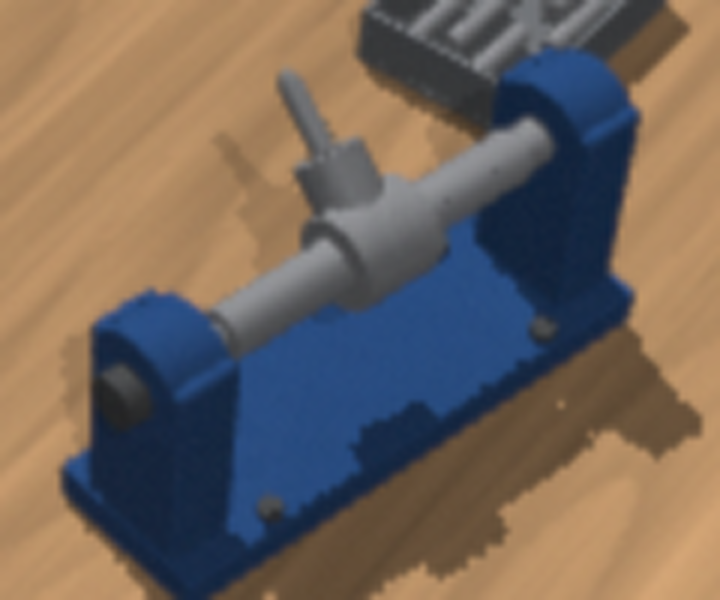

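View pics/c4.png

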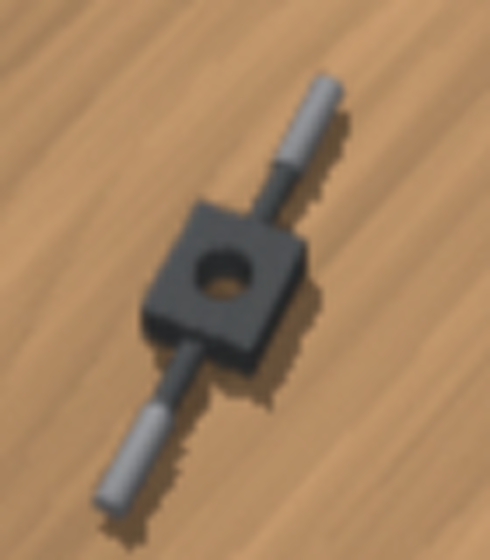

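Run:
```python
from h import *
t=lambda u,v:(180+u/5.5,165+v/5.5)
s=lambda u,v:(320+u/6,180+v/6)
print('handle ends',onz('top0',(353.3,224.7),.01),onz('top0',(422.7,208.9),.01),'eye top',onz('top0',(388,216.7),.02),'scene eye',onz('scene0',(270+224/7,290+272/7),.02))
print('ends scene',onz('scene0',(270+332/7,290+82/7),.01),onz('scene0',(270+110/7,290+502/7),.01))
print('tip',tri([('top0',t(310,375)),('scene0',s(289,77))]))
print('mandrel ends top',onz('top0',t(172,199),.11),onz('top0',t(562,301),.11))
print('mandrel ends scene',onz('scene0',s(232,335),.11),onz('scene0',s(530,143),.11))
print('shoulder',tri([('top0',t(338,311)),('scene0',s(324,158))]))
print('bed corners top',[onz('top0',t(*q),.022) for q in [(106,297),(668,447),(718,262)]])
print('bed scene',[onz('scene0',s(*q),.022) for q in [(65,470),(632,290),(185,598)]])
print('bottle',onz('top0',(327,126),.13),onz('scene0',(413,302),.13))
```

```text
handle ends [ 0.56887476 -0.073653    0.01      ] [ 0.61372343 -0.25249668  0.01      ] eye top [ 0.59012626 -0.1618777   0.02      ] scene eye [ 0.59338434 -0.16208776  0.02      ]
ends scene [ 0.56976323 -0.07112515  0.01      ] [ 0.61527833 -0.24988222  0.01      ]
tip [0.5268073  0.19922337 0.16139396]
mandrel ends top [0.60648201 0.27285102 0.11      ] [0.56489704 0.10044194 0.11      ]
mandrel ends scene [0.57104552 0.10080702 0.11      ] [0.61088454 0.27855248 0.11      ]
shoulder [0.55512558 0.19241422 0.13482005]
bed corners top [array([0.57429209, 0.32677353, 0.022     ]), array([0.50894978, 0.05878139, 0.022     ]), array([0.59655049, 0.0376376 , 0.022     ])]
bed scene [array([0.51665384, 0.05584715, 0.022     ]), array([0.66234675, 0.30647387, 0.022     ]), array([0.6011564 , 0.03018325, 0.022     ])]
bottle [ 0.7889474  -0.00167223  0.13      ] [ 0.79367868 -0.0046129   0.13      ]
```

Run:
```python
from h import *
from scipy.spatial.transform import Rotation as R
s=r.read_state(); M=R.from_quat(s['eef_rot']).as_matrix(); print(M.round(3), np.degrees(np.arctan2(M[1,1],M[0,1])))
a=np.array([0.,0]); 
d=np.array([.0449,-.1788])+np.array([.0455,-.1788]); print('die x yaw',np.degrees(np.arctan2(d[1],d[0])))
b=np.array([.0416,.1724])+np.array([.0398,.1777]); print('mandrel y yaw',np.degrees(np.arctan2(b[1],b[0])))
```

```text
[[-0.     0.292 -0.957]
 [ 0.001 -0.957 -0.292]
 [-1.    -0.001  0.   ]] -73.05119836956993
die x yaw -75.81305782773103
mandrel y yaw 76.91099550113097
```

Emit:
drive_tool(moves="0.043 0.05 0.003 4 1; 0.043 0.05 0.003 4 1; 0.043 0.05 0.003 4 1; 0.043 0.05 0.003 4 1; 0.043 0.05 0.003 4 1; 0.043 0.05 0 4 1; 0.043 0.05 0 4 1; 0 0.057 0 4 1; 0 0.057 0 4 1; 0 0.057 0 4 1; 0 0.057 0 4 1; 0 0.057 0 4 1; 0 0.057 0 4 1; 0 0.057 0 4 1; 0 0.057 0 4 1; 0 0 0 0 1", newtons=20)

```text
time: 2.15
ee_pos: [0.4659, 0.1944, 0.2478]
eef_rot: [0.552, 0.443, -0.551, 0.442]
ft_force: [-0.2, -0.8, 0.1]
width: 0.0001
```

Run:
```python
from h import *
from scipy.spatial.transform import Rotation as R
s=r.read_state(); M=R.from_quat(s['eef_rot']).as_matrix(); print(M.round(3), np.degrees(np.arctan2(M[1,1],M[0,1])),s['ee_pos'],s['joint_positions'])
snap('wrist','w1'); snap('scene','s1');crop('scene','s1' and 0,0,1,1,1,'x') if 0 else crop('s1',280,60,200,220,3,'s1c')
```

```text
[[-0.     0.976 -0.218]
 [ 0.002 -0.218 -0.976]
 [-1.    -0.001 -0.002]] -12.573638330791907 [0.46587019 0.19440917 0.24784439] [ 0.32368994  0.13382645 -0.86505878  1.71483721  0.10245493  1.3400372
 -0.77981555]
```

View pics/w1.png

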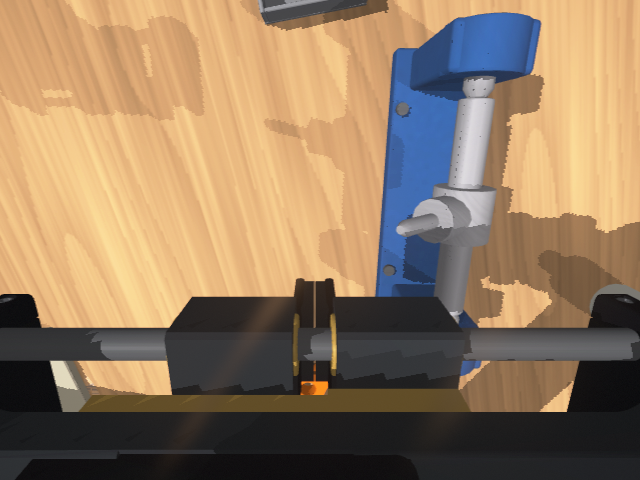

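View pics/s1c.png

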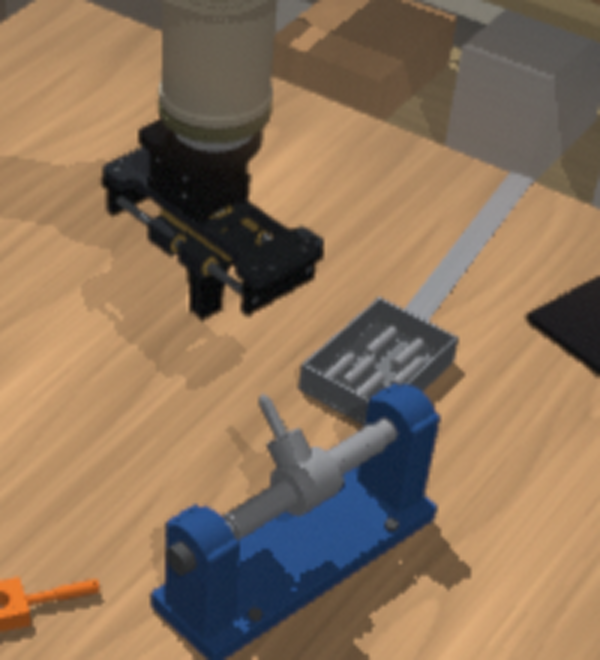

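Run:
```python
from h import *
t=lambda u,v:(180+u/5.5,165+v/5.5)
s=lambda u,v:(320+u/6,180+v/6)
T=tri([('top0',t(310,375)),('scene0',s(289,77)),('w1',(402,230))]);print(T,[proj(f,T) for f in('top0','scene0','w1')],t(310,375),s(289,77))
print('far end of bar',onz('w1',(477,98),.11))
print('hub w1',onz('w1',(484,98),.11), onz('w1',(452,312),.11))
for c in [(.586,.187,.11),(.588,.188,.11),(.591,.190,.11)]:
  print(proj('w1',c),proj('top0',c),proj('scene0',c))
```

```text
[0.52743542 0.19727529 0.16434307] [(np.float64(236.32054949250715), np.float64(232.0894564685551)), (np.float64(367.2277823403206), np.float64(192.6993863091323)), (np.float64(401.23951227431365), np.float64(228.4938632377231))] (236.36363636363637, 233.1818181818182) (368.1666666666667, 192.83333333333334)
far end of bar [0.60840397 0.26849442 0.11      ]
hub w1 [0.61355069 0.26734732 0.11      ] [0.57052396 0.09303519 0.11      ]
(np.float64(458.41874161021644), np.float64(208.07035941509199)) (np.float64(246.42607743793172), np.float64(210.2817304286115)) (np.float64(382.04165246242445), np.float64(219.15058231909416))
(np.float64(460.7335932783509), np.float64(206.38134289173266)) (np.float64(246.0433682680033), np.float64(209.44738755906104)) (np.float64(382.88490584808164), np.float64(219.2672073421955))
(np.float64(464.1575354014926), np.float64(203.25117709728386)) (np.float64(245.2621474679279), np.float64(208.19262339274414)) (np.float64(384.2544222308674), np.float64(219.33357385461386))
```

Emit:
drive_tool(moves="0.0095 0.007 -0.03 0 1; 0.0095 0.0075 -0.03 0 1; 0 0 -0.027 0 1; 0 0 0 0 1; 0.008 -0.0018 0 0 1; 0.008 -0.0018 0 0 1; 0.008 -0.0018 0 0 1; 0.006 -0.0013 0.001 0 1; 0.006 -0.0013 0.001 0 1; 0.006 -0.0013 0.002 0 1; 0.006 -0.0013 0.002 0 1; 0.006 -0.0013 0.002 0 1; 0.006 -0.0013 0.002 0 1; 0.006 -0.0013 0.002 0 1; 0.006 -0.0013 0.002 0 1; 0.006 -0.0013 0.002 0 1; 0 0 0 0 1")

```text
time: 4.38
ee_pos: [0.5646, 0.1872, 0.1768]
eef_rot: [0.554, 0.44, -0.553, 0.44]
ft_force: [-0.3, 0.7, 0.8]
width: -0.0001
```

Run:
```python
from h import *
s=r.read_state();print(s['ee_pos'],s['ft_force'])
snap('wrist','w2'); snap('scene','s2');crop('s2',310,130,140,120,5,'s2c');snap('top','t2');crop('t2',180,165,140,95,5.5,'t2c')
```

```text
[0.56463248 0.18715327 0.17683426] [-0.28673962  0.70178894  0.78306752]
```

View pics/w2.png

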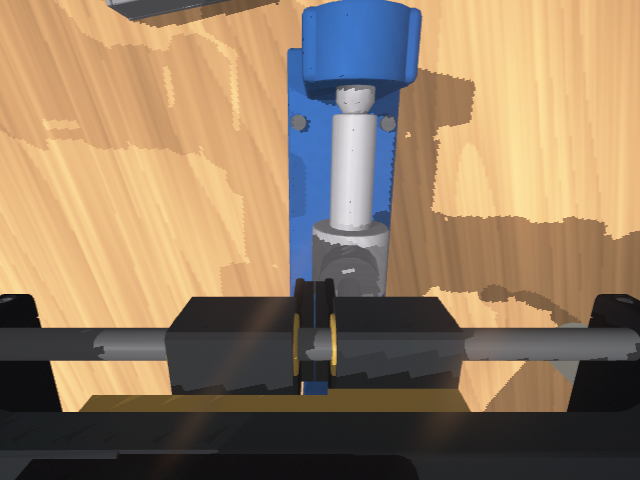

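View pics/s2c.png

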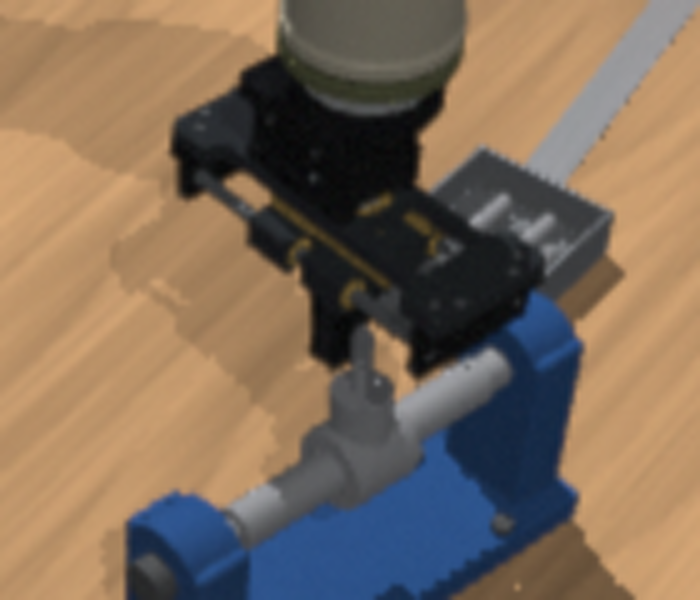

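Emit:
drive_tool(moves="-0.015 0.003 0 0 1; -0.025 0.005 0.02 0 1; -0.04 0.0 0.03 0 1; -0.04 -0.02 0.03 0 1; -0.02 -0.03 0.02 0 0; 0 -0.03 0.02 0 0; 0 0 0 0 0; 0 0 0 0 0")

```text
time: 5.52
ee_pos: [0.4237, 0.1155, 0.2962]
eef_rot: [-0.553, -0.44, 0.554, -0.44]
ft_force: [-0.9, 0.3, -0.8]
width: 0.0325
```

Run:
```python
from h import *
snap('wrist','w3'); snap('scene','s3');crop('s3',320,170,120,100,6,'s3c');snap('top','t3');crop('t3',180,165,140,95,5.5,'t3c')
```

```text
(no output)
```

View pics/w3.png

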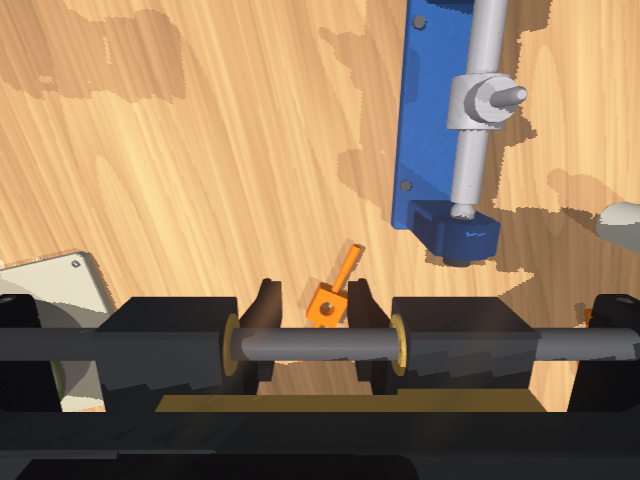

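View pics/s3c.png

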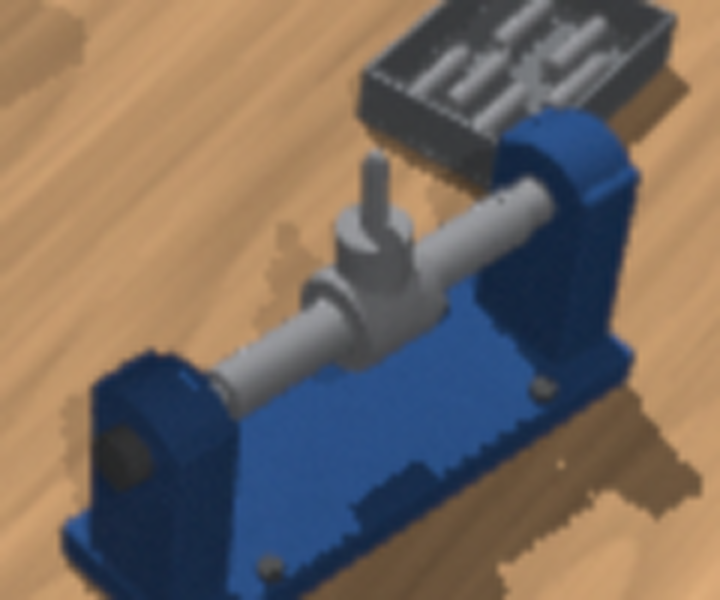

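View pics/t3c.png

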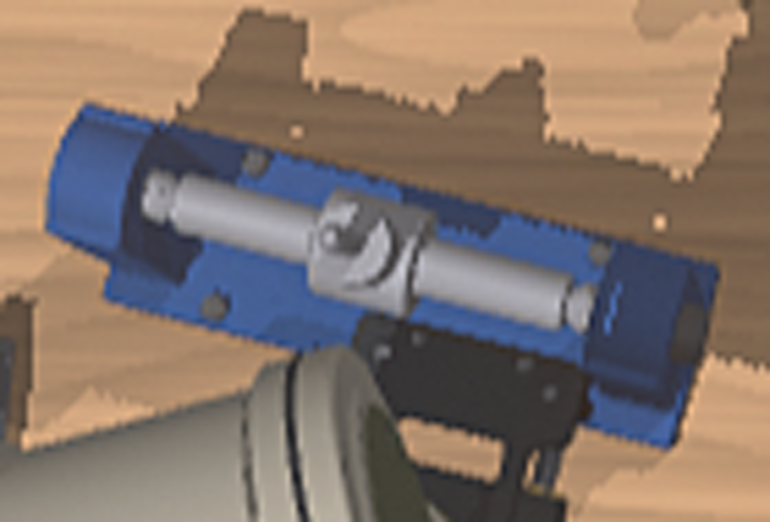

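Run:
```python
from h import *
t=lambda u,v:(180+u/5.5,165+v/5.5)
s=lambda u,v:(320+u/6,170+v/6)
obs=[('t3',t(330,236)),('s3',s(377,155)),('w3',(520,94))]
T=tri(obs);print(T,[np.round(np.array(proj(f,T))-uv,1) for f,uv in obs])
for f,uv in obs: print(f,onz(f,uv,.195))
print('ends',onz('t3',t(172,199),.11),onz('t3',t(562,301),.11))
# shoulder base in scene & wrist
b=[('s3',s(375,222)),('w3',(488,101))]
print(tri(b),[onz(f,u,.155) for f,u in b])
print('bar from w3 end', onz('w3',(467,200),.11), onz('w3',(485,20),.11))
crop('w3',380,40,160,120,5,'w3c')
```

```text
[0.57965827 0.18528151 0.19264747] [array([-0.1, -0.6]), array([-0.5, -0. ]), array([-0.6, -0.7])]
t3 [0.57793746 0.18461331 0.195     ]
s3 [0.58185963 0.1838195  0.195     ]
w3 [0.57873369 0.18482241 0.195     ]
ends [0.60648201 0.27285102 0.11      ] [0.56489704 0.10044194 0.11      ]
[0.58037109 0.18591787 0.15142595] [array([0.58374585, 0.18563802, 0.155     ]), array([0.57625236, 0.18394495, 0.155     ])]
bar from w3 end [0.56967657 0.09821064 0.11      ] [0.59994991 0.24630237 0.11      ]
```

View pics/w3c.png

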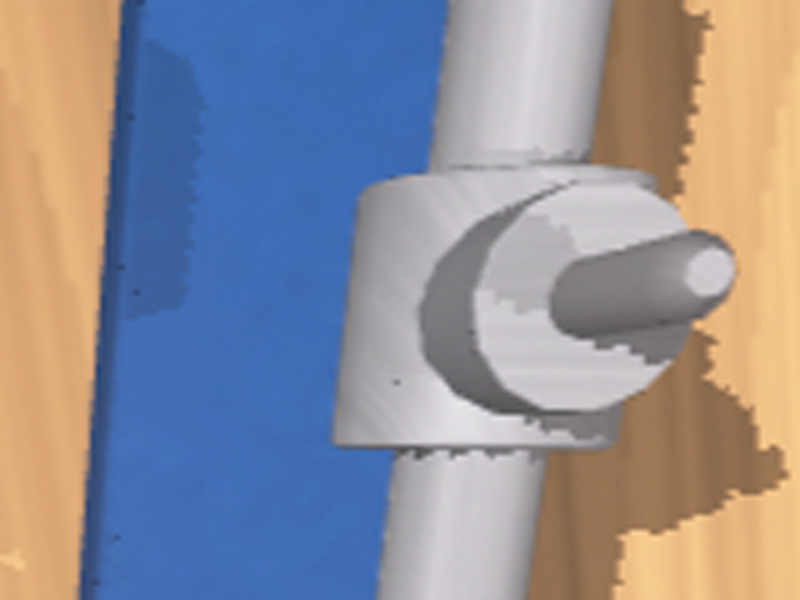

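Run:
```python
from h import *
from scipy.optimize import least_squares
t=lambda u,v:(180+u/5.5,165+v/5.5)
s3=lambda u,v:(320+u/6,170+v/6)
w=lambda u,v:(380+u/5,40+v/5)
tips=[('t3',t(330,236)),('s3',s3(377,155)),('w3',w(710,270))]
sh=[('w3',w(585,296)),('s3',s3(374,228))]
line=[('t3',t(185,202)),('t3',t(550,298)),('w3',w(461,500)),('w3',w(518,100)),('s3',s3(285,373)),('s3',s3(485,237))]
ends=[('t3',t(172,199),+1),('t3',t(562,301),-1),('s3',s3(232,395),-1),('s3',s3(535,205),1)]
def res(p,parts=False):
    c=np.array([p[0],p[1],.11]); y=np.array([np.cos(p[2]),np.sin(p[2]),0]); xb=np.array([-y[1],y[0],0])
    d=np.sin(p[3])*xb+np.cos(p[3])*np.array([0,0,1]); o=[]
    for f,uv in tips: o+=list(np.array(proj(f,c+.085*d))-uv)
    for f,uv in sh: o+=list(np.array(proj(f,c+.045*d))-uv)
    for f,uv in line:
        a=np.array(proj(f,c+.08*y));b=np.array(proj(f,c-.08*y)); e=(b-a)/np.linalg.norm(b-a); q=np.array(uv)-a; o.append(e[0]*q[1]-e[1]*q[0])
    for f,uv,sg in ends: o+=list(.5*(np.array(proj(f,c+sg*.088*y))-uv))
    return np.array(o)
r_=least_squares(res,[.588,.187,1.342,0],loss='soft_l1'); p=r_.x
print(p,np.degrees(p[3]),np.round(res(p),1))
```

```text
[0.58751587 0.18277305 1.32956023 0.09061742] 5.191995591692144 [ 0.1 -0.9 -0.4 -0.4 -0.2 -0.1  0.5 -0.2 -0.3 -0.6  1.2  1.   0.  -0.4
 -2.7 -0.8  1.  -0.4  0.7 -0.3 -1.1 -0.  -1.8  0.7]
```

Emit:
drive_tool(moves="0.024 0.0205 -0.02 0 1; 0.024 0.0205 -0.02 0 1; 0.024 0.0205 -0.02 0 1; 0.024 0.0205 -0.02 0 1; 0 0 -0.018 0 1; 0 0 -0.018 0 1; 0 0 0 0 1; 0.01 -0.0022 0 0 1; 0.01 -0.0022 0 0 1; 0.01 -0.0022 0 0 1; 0.008 -0.0018 0 0 1; 0.005 -0.0012 0 0 1; 0.004 -0.001 0 0 1; 0.0035 -0.001 0 0 1; 0 0 0 0 1; 0 0 0 0 1")

```text
time: 7.68
ee_pos: [0.5708, 0.1856, 0.1808]
eef_rot: [0.554, 0.44, -0.553, 0.44]
ft_force: [-0.9, -0.1, 1.1]
width: 0.0003
```

Emit:
drive_tool(moves="-0.015 0.003 0 0 1; -0.025 0.005 0.02 0 1; -0.04 0.0 0.03 0 1; -0.03 -0.03 0.03 0 0; 0 -0.04 0.02 0 0; 0.0 -0.03 0.02 0 0; 0 0 0 0 0; 0 0 0 0 0")

```text
time: 8.68
ee_pos: [0.4602, 0.0941, 0.3003]
eef_rot: [-0.553, -0.44, 0.554, -0.44]
ft_force: [-0.7, 0.2, -1.2]
width: 0.0428
```

Run:
```python
from h import *
snap('wrist','w4'); snap('scene','s4');crop('s4',320,170,120,100,6,'s4c');snap('top','t4');crop('t4',180,165,140,95,5.5,'t4c')
crop('w4',380,0,180,135,4.4,'w4c')
```

```text
(no output)
```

View pics/w4.png

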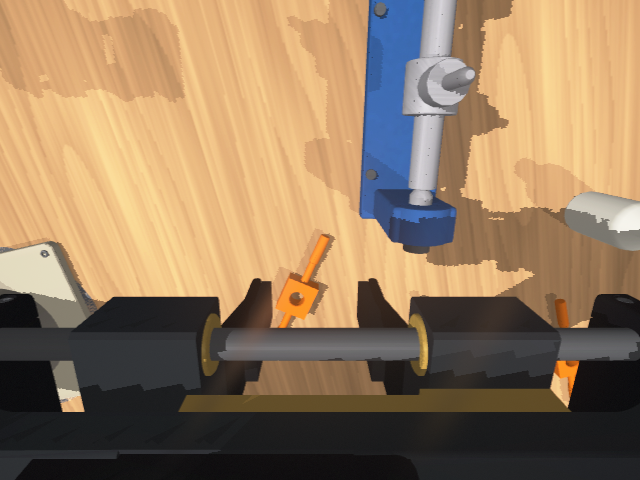

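View pics/s4c.png

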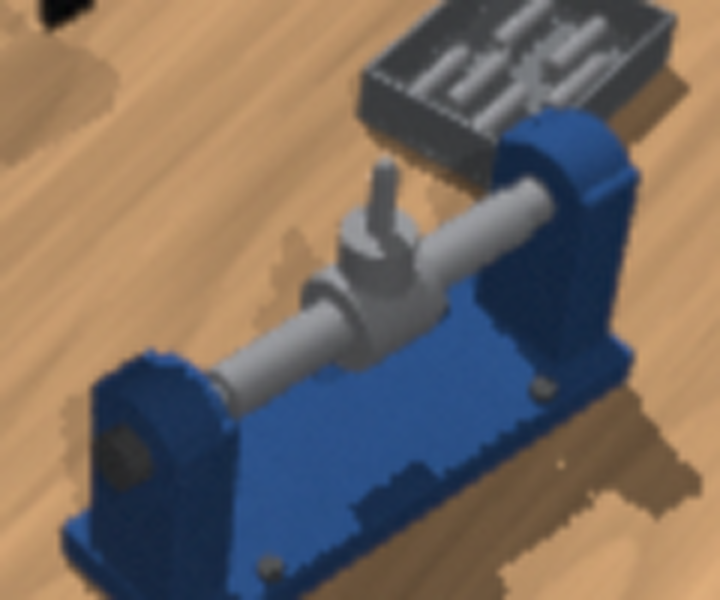

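View pics/t4c.png

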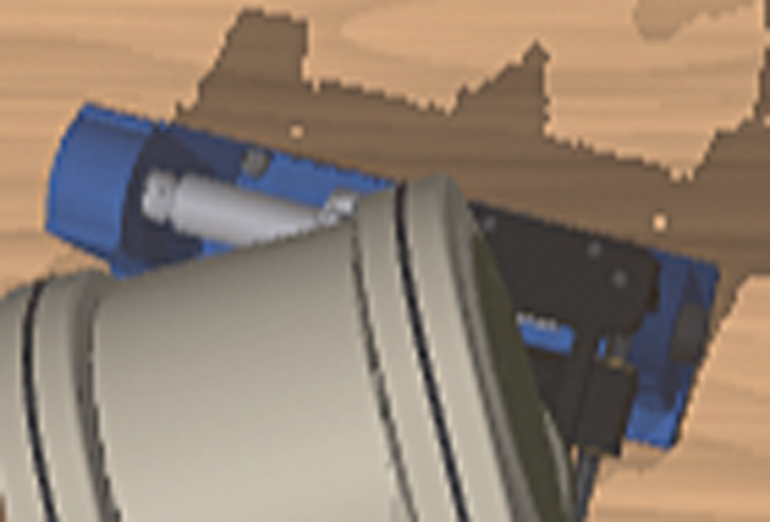

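View pics/w4c.png

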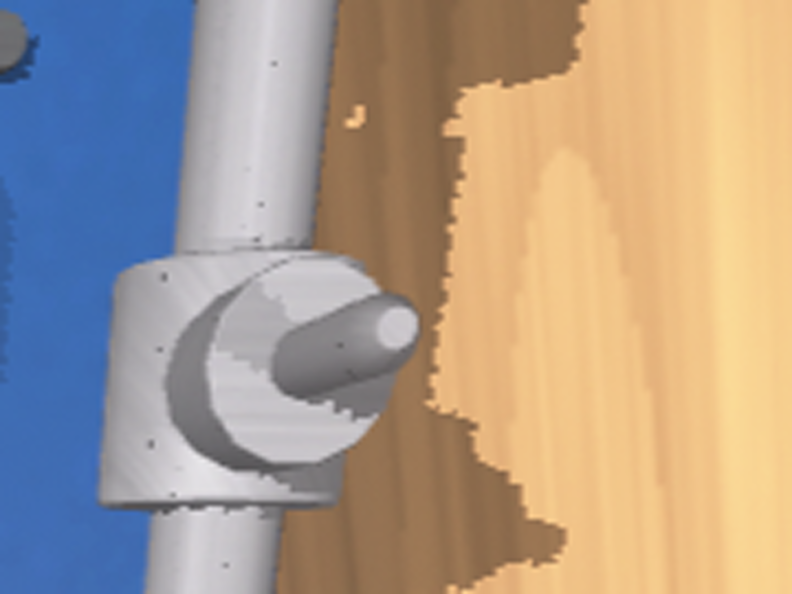

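```bash
cat > fit.py <<'E'
from h import *
from scipy.optimize import least_squares
t=lambda u,v:(180+u/5.5,165+v/5.5)
s3=lambda u,v:(320+u/6,170+v/6)
w=lambda u,v:(380+u/4.4,0+v/4.4)
tips=[('s4',s3(386,163)),('w4',w(397,327))]
sh=[('w4',w(300,360)),('s4',s3(378,231))]
line=[('t3',t(185,202)),('t3',t(550,298)),('w4',w(266,20)),('w4',w(248,200)),('w4',w(213,560)),('s3',s3(285,373)),('s3',s3(485,237))]
ends=[('t3',t(172,199),+1),('t3',t(562,301),-1),('s3',s3(232,395),-1),('s3',s3(535,205),1)]
def res(p,parts=False):
    c=np.array([p[0],p[1],.11]); y=np.array([np.cos(p[2]),np.sin(p[2]),0]); xb=np.array([-y[1],y[0],0])
    d=np.sin(p[3])*xb+np.cos(p[3])*np.array([0,0,1]); o=[]
    for f,uv in tips: o+=list(np.array(proj(f,c+.085*d))-uv)
    for f,uv in sh: o+=list(np.array(proj(f,c+.045*d))-uv)
    for f,uv in line:
        a=np.array(proj(f,c+.08*y));b=np.array(proj(f,c-.08*y)); e=(b-a)/np.linalg.norm(b-a); q=np.array(uv)-a; o.append(e[0]*q[1]-e[1]*q[0])
    for f,uv,sg in ends: o+=list(.5*(np.array(proj(f,c+sg*.088*y))-uv))
    return np.array(o)
r_=least_squares(res,[.588,.187,1.342,0],loss='soft_l1'); p=r_.x
print(p,np.degrees(p[3]),np.round(res(p),1))
for f,uv in tips: print(onz(f,uv,.195))
E
python3 fit.py; python3 -c "
from h import *
s=r.read_state();print(s['ee_pos'],s['joint_positions'])"
```

```text
[0.58790639 0.18266889 1.33273908 0.02091136] 1.1981325217969765 [-0.2 -0.4 -0.2 -0.3  1.1  0.1 -0.  -0.4  1.3  1.3 -0.2 -0.1 -0.3 -2.5
 -0.8  1.  -0.4  0.7 -0.5 -1.   0.1 -1.8  0.7]
[0.5875056  0.18206838 0.195     ]
[0.58629614 0.18289286 0.195     ]
[0.46025397 0.09445282 0.30013047] [ 0.56929406 -0.00187135 -0.85168607  1.70675926 -0.0018109   1.43688366
 -0.50813865]
```

Emit:
drive_tool(moves="0.022 -0.043 -0.01 4.5 0; 0.022 -0.043 -0.01 4.5 0; 0.022 -0.043 -0.02 4.5 0; 0.022 -0.043 -0.02 4.5 0; 0.022 -0.043 -0.02 4.5 0; 0.022 -0.042 -0.02 4.5 0; 0 0 0 0 0; 0 0 0 0 0; 0 0 0 0 0")

```text
time: 9.95
ee_pos: [0.593, -0.1618, 0.2015]
eef_rot: [0.435, 0.557, -0.435, 0.558]
ft_force: [0.0, -0.0, -0.0]
width: 0.0868
```

Run:
```python
from h import *
from scipy.spatial.transform import Rotation as R
snap('wrist','w5')
s=r.read_state(); M=R.from_quat(s['eef_rot']).as_matrix(); print(M.round(3), np.degrees(np.arctan2(M[1,1],M[0,1])),s['ee_pos'])
```

```text
[[ 0.001  0.97   0.243]
 [-0.     0.243 -0.97 ]
 [-1.     0.001  0.   ]] 14.054791676198436 [ 0.59297751 -0.16210232  0.20154156]
```

View pics/w5.png

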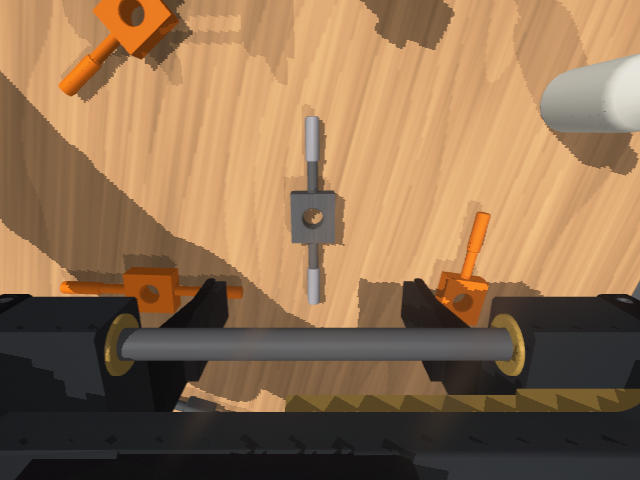

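Run:
```python
from h import *
crop('w5',270,100,90,210,3.8,'w5c')
for uv,z in [((312.5,216.5),.02),((312,118),.012),((314,302),.012),((483,213),.013),((240,292),.013),((441,278),.02)]: print(onz('w5',uv,z))
print(proj('w5',(.593,-.162,.02)))
```

```text
[ 0.59158532 -0.16112474  0.02      ]
[ 0.56956001 -0.07474668  0.012     ]
[ 0.61582557 -0.25197139  0.012     ]
[ 0.75158168 -0.11916475  0.013     ]
[ 0.53840793 -0.25900195  0.013     ]
[ 0.73213022 -0.19123712  0.02      ]
(np.float64(313.71758241150457), np.float64(217.71975125548732))
```

View pics/w5c.png

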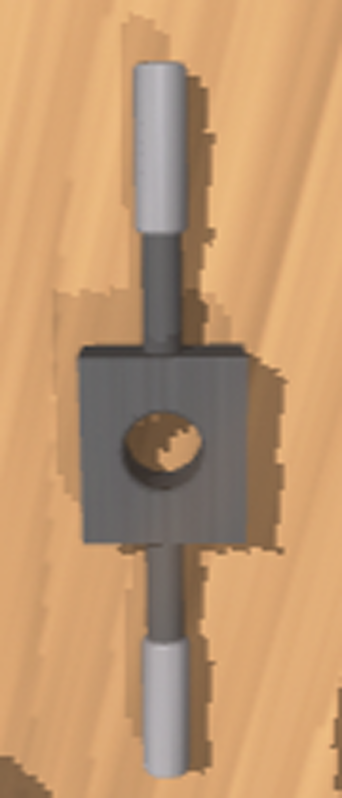

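Emit:
drive_tool(moves="0 0 -0.045 0.5 0; 0 0 -0.045 0 0; 0 0 -0.045 0 0; 0 0 -0.035 0 0; 0 0 -0.012 0 0; 0 0 -0.005 0 0; 0 0 0 0 0; 0 0 0 0 0", newtons=40)

```text
time: 11.0
ee_pos: [0.5936, -0.1638, 0.0151]
eef_rot: [0.433, 0.558, -0.433, 0.56]
ft_force: [0.5, 0.2, -0.0]
width: 0.0871
```

Emit:
drive_tool(moves="0 0.0015 -0.0015 0 0; 0 0 0 0 1; 0 0 0 0 1; 0 0 0 0 1; 0 0 0 0 1; 0 0 0 0 1; 0 0 0 0 1", newtons=40)

```text
time: 11.88
ee_pos: [0.5926, -0.1622, 0.0123]
eef_rot: [0.433, 0.559, -0.433, 0.559]
ft_force: [-1.2, -0.2, 1.2]
width: 0.0419
```

Gripped: width 41.9 mm against the 42 mm flats. I'll lift and take a picture to measure where the eye sits relative to the TCP.

Emit:
drive_tool(moves="0 0 0.01 0 1; 0 0 0.03 0 1; 0 0 0.05 0 1; 0 0 0.05 0 1; 0 0 0.05 0 1; 0 0 0.04 0 1; 0 0 0 0 1; 0 0 0 0 1")

```text
time: 12.88
ee_pos: [0.5922, -0.1621, 0.2412]
eef_rot: [0.433, 0.559, -0.433, 0.558]
ft_force: [-0.1, -0.5, -3.7]
width: 0.0413
```

Run:
```python
from h import *
snap('wrist','w6');snap('scene','s6');snap('top','t6');s=r.read_state();print(s['ee_pos'],s['width'],s['ft_force'])
crop('w6',200,200,240,180,3.3,'w6c');crop('s6',220,180,150,180,3.3,'s6c')
crop('t6',320,150,150,120,5,'t6c')
```

```text
[ 0.59199802 -0.162089    0.24058885] 0.041324741005798624 [ 0.13069071  0.68978466 -2.93732337]
```

View pics/w6.png

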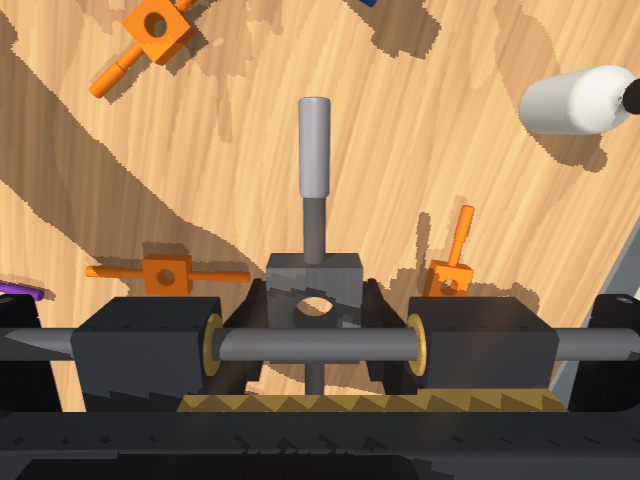

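View pics/s6c.png

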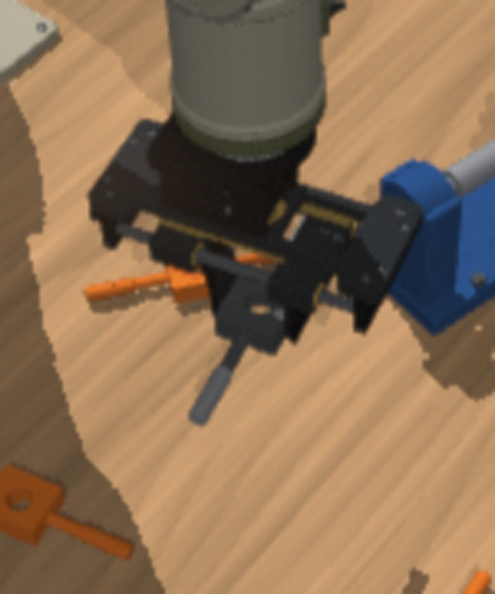

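View pics/t6c.png

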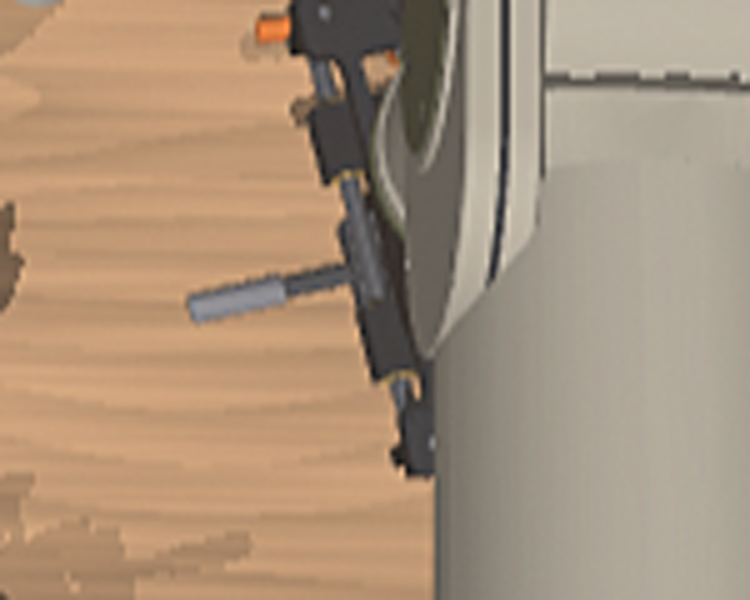

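Run:
```python
from h import *
from scipy.spatial.transform import Rotation as R
s=r.read_state(); M=R.from_quat(s['eef_rot']).as_matrix(); p=s['ee_pos']
y=M[:,1]; h=-M[:,2]; z=np.array([0,0,1]); print(y,h,p)
c=p+np.array([0,0,-.0023])
for n,q in dict(endTop=c+.093*h+.006*z,endmid=c+.093*h,end_bot=c+.093*h-.006*z,fl=c+.024*h-.021*y+.01*z,fr=c+.024*h+.021*y+.01*z,fbl=c+.024*h-.021*y-.01*z,eyeTop=c+.01*z,eyeFar=c+.01*h+.01*z,eyeNear=c-.01*h+.01*z,eyeL=c-.01*y+.01*z,eyeR=c+.01*y+.01*z).items(): print(n,np.round(proj('w6',q),1),np.round(proj('s6',q),1),np.round(proj('t6',q),1))
```

```text
[ 0.96836832  0.24951519 -0.00222929] [-0.24951237  0.96837049  0.00147201] [ 0.59199802 -0.162089    0.24058885]
endTop [313.3  94.2] [316.  240.9] [358.2 210.7]
endmid [313.3  95.6] [316.  242.7] [358.  211.2]
end_bot [313.4  97. ] [316.1 244.5] [357.8 211.6]
fl [264.6 265.6] [294.  259.1] [393.4 212.6]
fr [362.1 265.6] [312.  265.2] [388.5 193. ]
fbl [270.1 250.6] [294.4 265. ] [392.1 214. ]
eyeTop [313.4 315.4] [298.2 270.3] [402.3 200.1]
eyeFar [313.3 295.2] [300.2 266.9] [397.6 201.2]
eyeNear [313.4 334.9] [296.2 273.8] [407. 199.]
eyeL [291.1 315.4] [293.9 268.9] [403.5 204.8]
eyeR [335.6 315.4] [302.6 271.8] [401.1 195.5]
```

View pics/w6c.png

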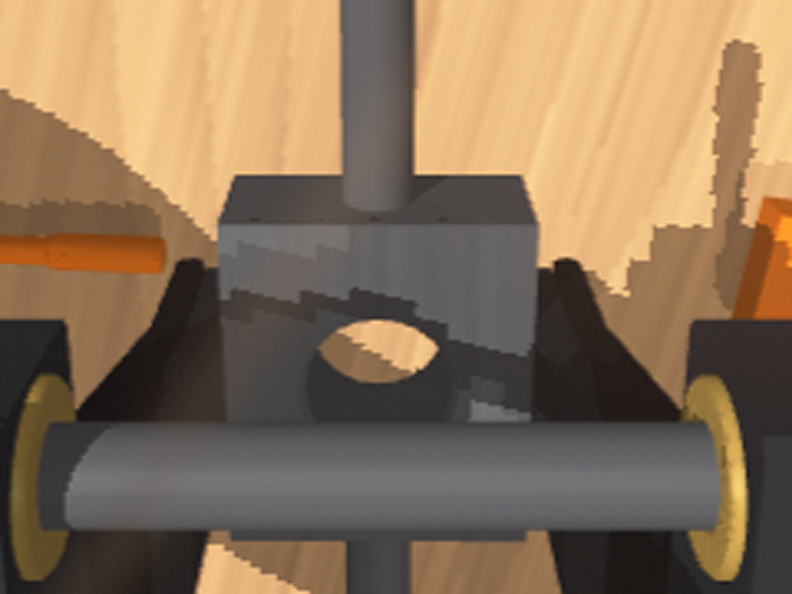

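Emit:
drive_tool(moves="0 0.03 0 0 1; -0.001 0.05 0 0 1; -0.001 0.05 0 0 1; -0.001 0.05 0 0 1; -0.001 0.05 0 0 1; -0.001 0.05 0 0 1; -0.0005 0.04 0 0 1; 0 0.02 0 0 1; 0 0.005 0 0 1; 0 0 0 0 1; 0 0 0 0 1")

```text
time: 14.4
ee_pos: [0.5878, 0.181, 0.2421]
eef_rot: [0.434, 0.558, -0.434, 0.559]
ft_force: [0.5, 0.2, -3.3]
width: 0.0417
```

Run:
```python
from h import *
from scipy.spatial.transform import Rotation as R
snap('wrist','w7');snap('scene','s7');s=r.read_state();print(s['ee_pos'],s['width'],s['ft_force'])
crop('w7',220,230,200,150,4,'w7c');crop('s7',310,110,150,120,5,'s7c')
M=R.from_quat(s['eef_rot']).as_matrix();print(M.round(3))
for q in [(.587,.1825,.195),(.587,.1825,.189)]: print(proj('w7',q),proj('s7',q))
```

```text
[0.58763368 0.18149311 0.24226646] 0.04180390545342405 [ 0.2281465  -1.13988879 -3.17345974]
[[ 0.     0.969  0.248]
 [-0.     0.248 -0.969]
 [-1.     0.     0.001]]
(np.float64(313.2166118740974), np.float64(267.6132594328424)) (np.float64(384.25871391562), np.float64(196.9866915429587))
(np.float64(313.2442493251795), np.float64(263.9907738711376)) (np.float64(384.04925057775347), np.float64(198.70593335872155))
```

View pics/w7c.png

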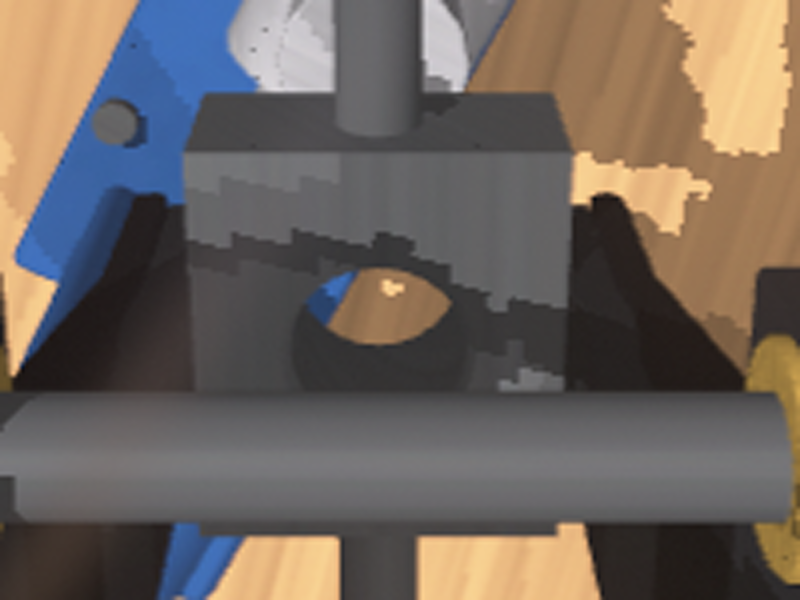

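View pics/s7c.png

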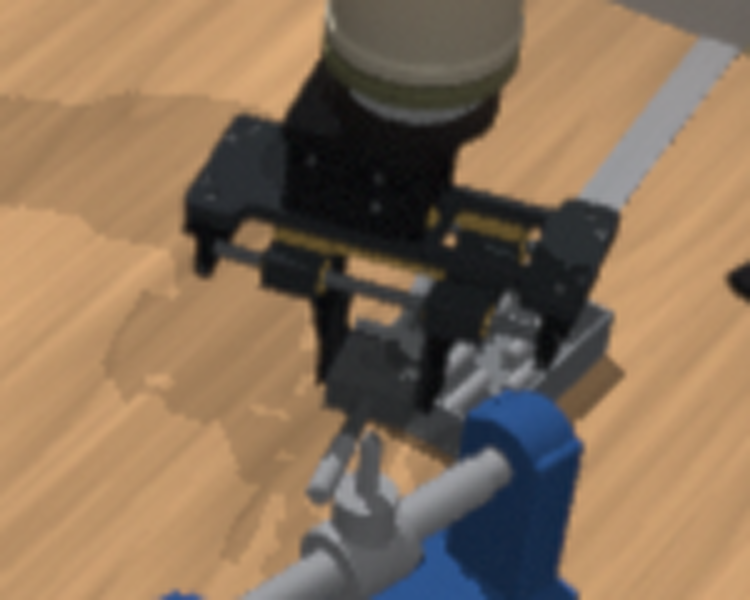

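Emit:
drive_tool(moves="-0.001 0.0015 0 0 1; 0 0 -0.012 0 1; 0 0 -0.012 0 1; 0 0 -0.006 0 1; 0 0 -0.003 0 1; 0 0 -0.003 0 1; 0 0 -0.003 0 1; 0 0 0 0 1; 0 0 0 0 1")

```text
time: 15.62
ee_pos: [0.5863, 0.1844, 0.2034]
eef_rot: [0.433, 0.559, -0.433, 0.559]
ft_force: [-0.1, -0.5, -3.0]
width: 0.0415
```

Run:
```python
from h import *
from scipy.spatial.transform import Rotation as R
snap('wrist','w8');snap('scene','s8');s=r.read_state();print(s['ee_pos'],s['width'],s['ft_force'],s['torque'])
crop('w8',220,230,200,150,4,'w8c');crop('s8',310,110,150,120,5,'s8c')
```

```text
[0.58635574 0.18443352 0.20346142] 0.04164099904922546 [-0.12005869  0.20399575 -2.88569723] [-0.00217359 -0.10866767  0.0274781 ]
```

View pics/w8c.png

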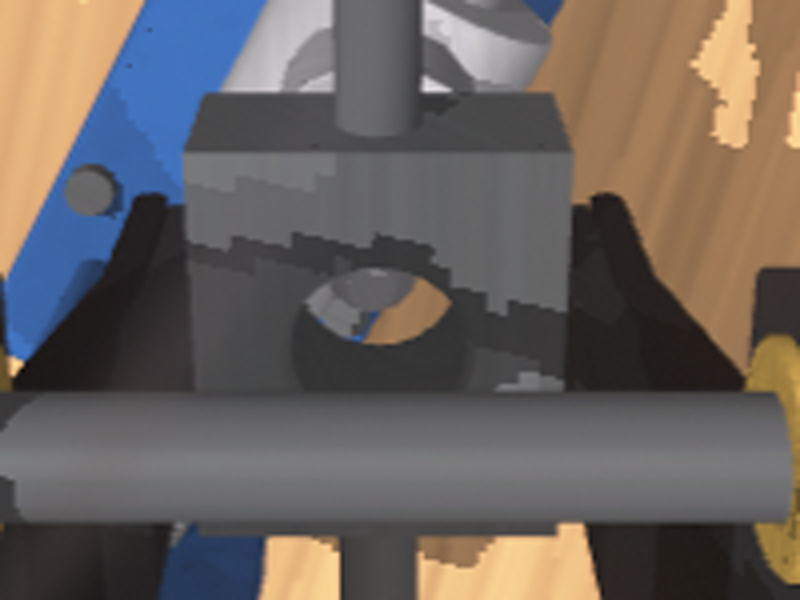

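View pics/s8c.png

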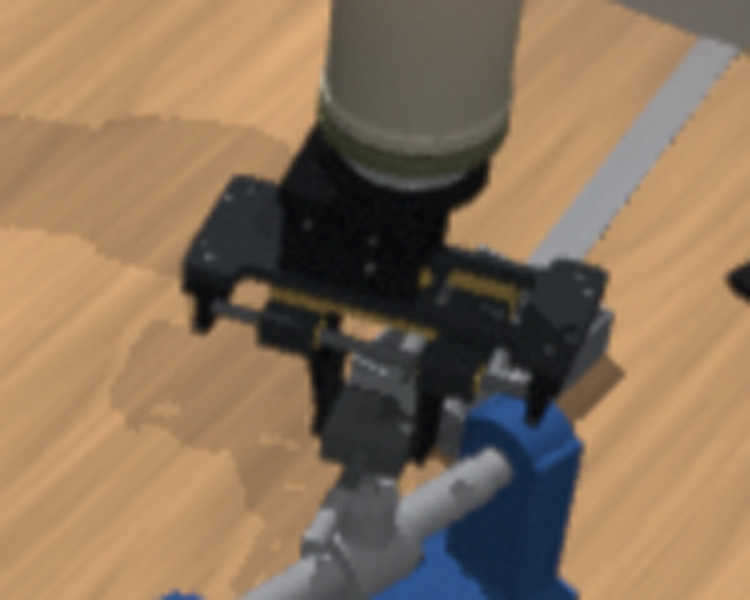

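Run:
```python
from h import *
for q in [(.587,.1825,.195),(.587,.1825,.189)]:
    u=np.array(proj('w8',q)); print(u,(u-[220,230])*4)
crop('w8',285,285,60,45,13,'w8d')
```

```text
[314.08359137 303.52140641] [376.33436549 294.08562562]
[314.0834478  298.06705719] [376.33379121 272.26822877]
```

View pics/w8d.png

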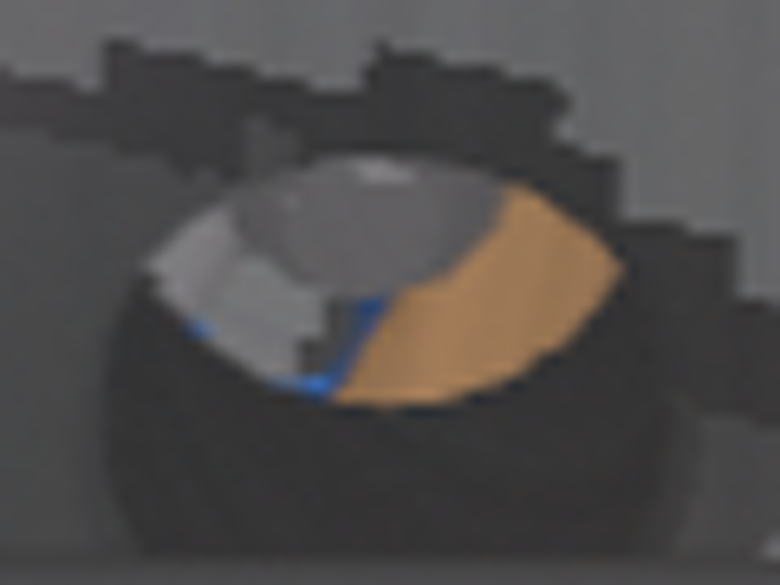

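Emit:
drive_tool(moves="0 0 -0.004 0 1; 0 0 -0.004 0 1; 0 0 -0.004 0 1; 0 0 -0.004 0 1; 0 0 0 0 1")

```text
time: 16.35
ee_pos: [0.5861, 0.1843, 0.1868]
eef_rot: [0.433, 0.559, -0.433, 0.559]
ft_force: [-0.3, -1.1, -2.6]
width: 0.0416
```

Emit:
drive_tool(moves="0 0 -0.004 0 1; 0 0 -0.004 0 1; 0 0 -0.004 0 1; 0 0 -0.003 0 1; 0 0 -0.002 0 1; 0 0 0 0 1; 0 0 0 0 1")

```text
time: 17.23
ee_pos: [0.5863, 0.1844, 0.1704]
eef_rot: [0.433, 0.559, -0.433, 0.559]
ft_force: [-0.8, -0.0, -4.1]
width: 0.0422
```

Run:
```python
from h import *
snap('wrist','w9');snap('scene','s9');s=r.read_state();print(s['ee_pos'],s['width'],s['ft_force'],s['torque'])
crop('w9',220,230,200,150,4,'w9c');crop('s9',310,110,150,120,5,'s9c')
```

```text
[0.58635598 0.18441063 0.17044059] 0.04202721049759678 [-0.02886588 -0.33802247 -3.16952511] [-0.02209307 -0.11405583 -0.01239323]
```

View pics/w9c.png

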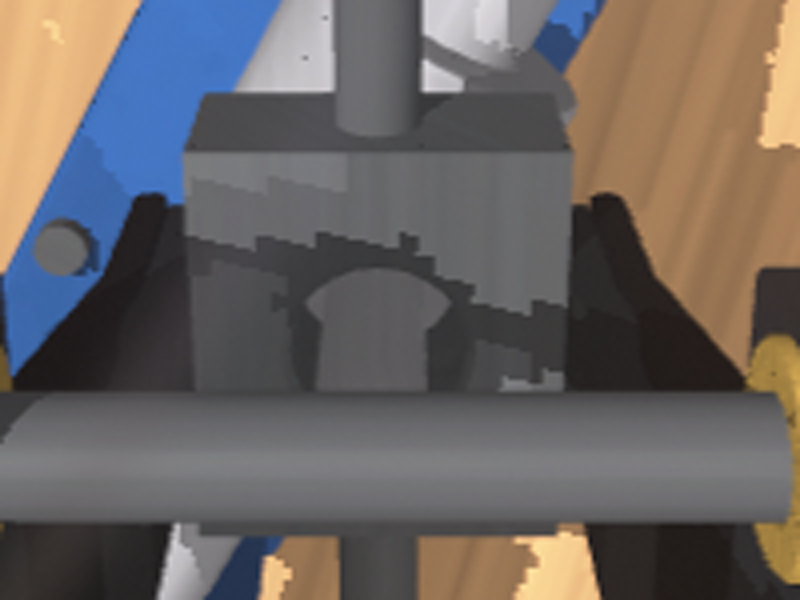

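View pics/s9c.png

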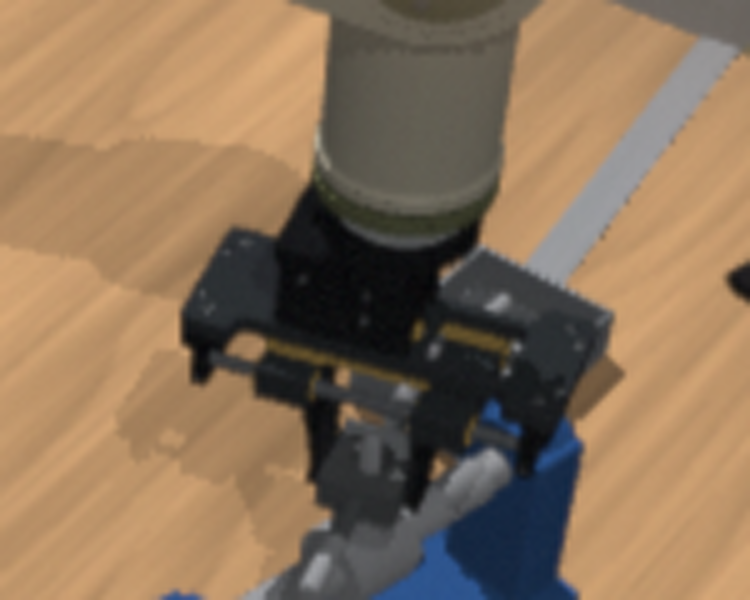

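Emit:
drive_tool(moves="0 0 -0.001 0 1; 0 0 -0.001 0 1; 0 0 -0.001 0 1; 0 0 0 0 1; 0 0 0 0 1")

```text
time: 17.95
ee_pos: [0.5863, 0.1844, 0.1674]
eef_rot: [0.433, 0.559, -0.433, 0.559]
ft_force: [-1.8, -0.4, -1.3]
width: 0.042
```

Emit:
drive_tool(moves="0 0 -0.0005 0 1; 0 0 -0.0005 0 1; 0 0 0 0 1; 0 0 0 0 1")

```text
time: 18.45
ee_pos: [0.5866, 0.1843, 0.1672]
eef_rot: [0.433, 0.558, -0.433, 0.559]
ft_force: [-2.9, -1.4, 6.2]
width: 0.0415
```

Emit:
drive_tool(moves="0 0 0 0 0.45; 0 0 0 0 0.4; 0 0 0 0 0.3; 0 0 0 0 0; 0 0 0 0 0; 0 0 0 0 0; 0 0 0 0 0")

```text
time: 19.32
ee_pos: [0.5863, 0.1844, 0.1663]
eef_rot: [0.433, 0.559, -0.433, 0.559]
ft_force: [0.3, -0.4, -0.2]
width: 0.0853
```

Run:
```python
from h import *
snap('wrist','w10');snap('scene','s10');s=r.read_state();print(s['ee_pos'],s['width'],s['ft_force'],s['torque'])
```

```text
[0.58625342 0.18438872 0.16626195] 0.0861899071685471 [-0.4892859  -0.907315   -0.51046916] [-0.04361645 -0.1171927   0.01879786]
```

View pics/w10.png

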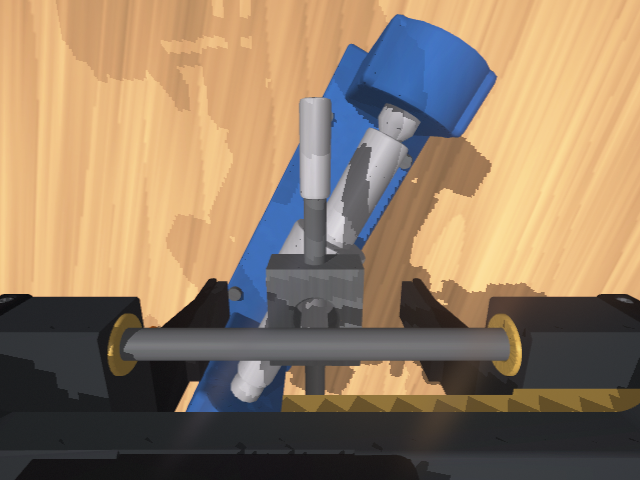

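Emit:
drive_tool(moves="0 0 0.01 0 0; 0 0 0.03 0 0; 0 0 0.04 0 0; 0 0 0.04 0 0; -0.03 -0.03 0.03 0 0; -0.04 -0.04 0.01 0 0; -0.04 -0.04 0.01 0 0; 0 -0.04 0 0 0; 0 0 0 0 0; 0 0 0 0 0; 0 0 0 0 0")

```text
time: 20.8
ee_pos: [0.4763, 0.0357, 0.3364]
eef_rot: [0.433, 0.559, -0.432, 0.559]
ft_force: [0.2, 0.1, -0.6]
width: 0.0876
```

Run:
```python
from h import *
snap('wrist','w11');snap('scene','s11');snap('top','t11');s=r.read_state();print(s['ee_pos'],s['width'],s['ft_force'])
crop('s11',310,140,140,110,5.5,'s11c');crop('t11',170,150,160,120,5,'t11c')
```

```text
[0.47630503 0.03524183 0.33620876] 0.08701853069123504 [0.45592773 0.09447473 0.1914889 ]
```

View pics/w11.png

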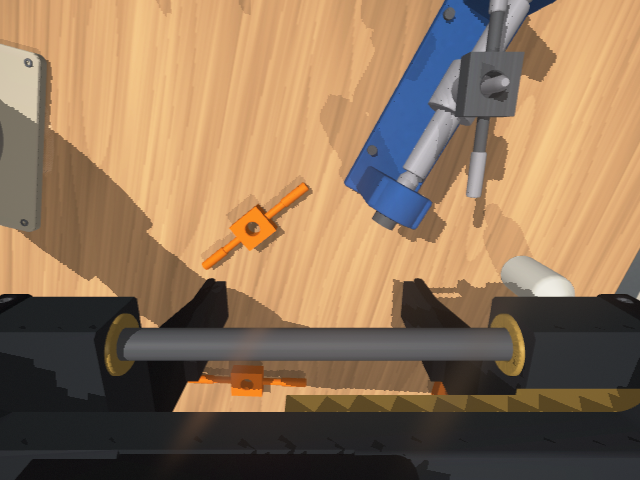

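View pics/s11c.png

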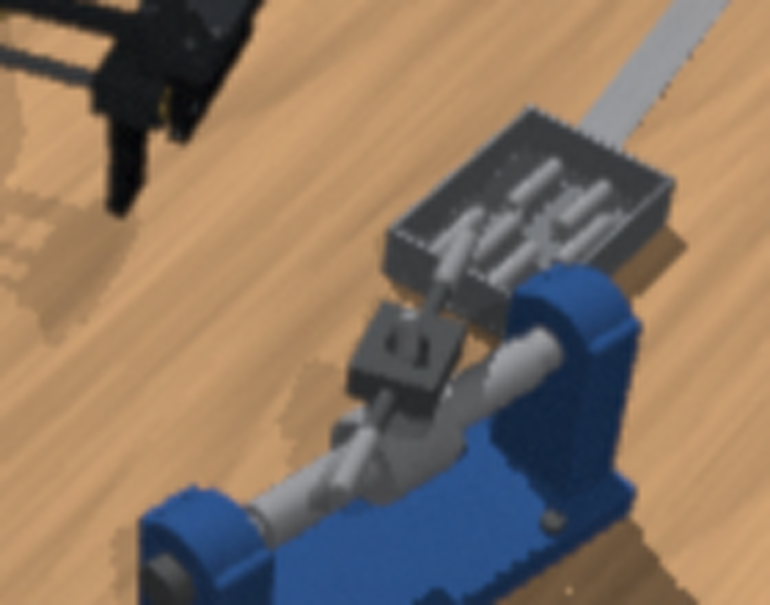

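View pics/t11c.png

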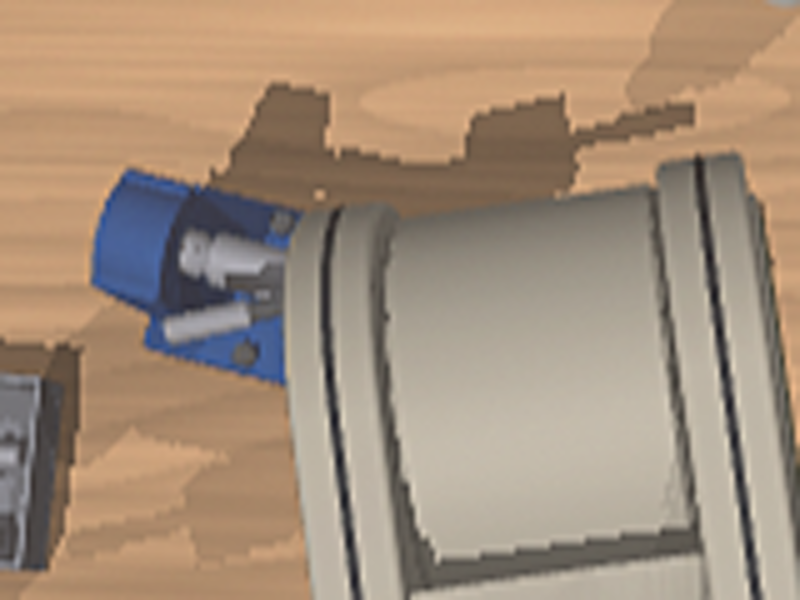

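Run:
```python
from h import *
crop('w11',420,20,140,190,3.1,'w11c')
c=lambda u,v:(310+u/5.5,140+v/5.5)
t=lambda u,v:(170+u/5,150+v/5)
print('tip',tri([('s11',c(406,316)),('w11',(503,82))]))
print('near end',tri([('s11',c(342,488)),('w11',(474,194))]))
print('far end',tri([('s11',c(468,215)),('t11',t(168,328))]))
```

```text
tip [0.58609548 0.18267835 0.19289805]
near end [0.61036802 0.09639652 0.16649239]
far end [0.56298381 0.27088122 0.17821922]
```

View pics/w11c.png

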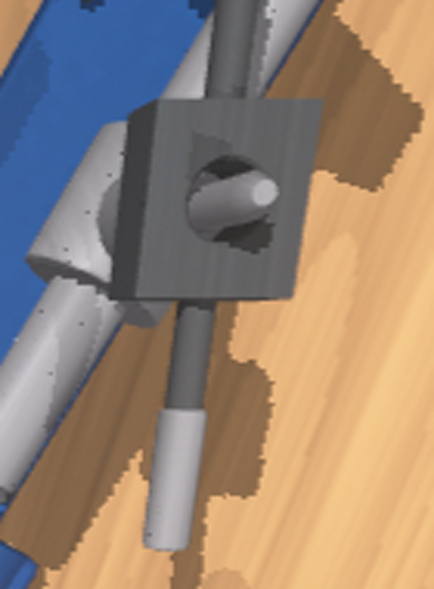

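```bash
python3 -c "
from bench import ticket,r
print(ticket.close_job()); print(r.read_state()['time'])"
```

```text
the job is handed in; nothing more can be done
None
the job is handed in; nothing more can be done
```

I turned the mandrel upright, hung the die stock over the stud until it sat on the shoulder, released it, backed the arm clear and handed the job in at about 21 s. No verdict was reported.

- **Mandrel:** I pushed the stud up with closed fingers in two passes. The camera fit showed about 5° of lean after the first pass and about 1° after the second. In the last pictures the tip was at (0.586, 0.183), against an axis estimate of (0.588, 0.183).
- **Die stock:** I gripped the dark one by its flats (finger opening 42 mm) and lowered it. The vertical force rose to about +6 N as it met the shoulder, then I let go. The last wrist picture shows the stud through the eye and the head on the shoulder, with nothing touching it.
- **Check that disagreed:** triangulating the two handle ends put them about 12 mm apart in height, a tilt of roughly 0.065 rad. That is under the 0.15 limit. I put it down to camera calibration error rather than a real tilt, and did not check further.
- **Bystanders:** the arm never came near the tap wrench, and in the pictures the oil bottle and tray look undisturbed. I did not measure their positions again at the end.

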